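# Clip the load-cell adapter pin

## Robot

A 6-joint arm with a two-finger parallel gripper is mounted at the origin on the work surface. World frame = base frame: x ahead of the robot, y to its left, z up, the work surface at z = 0. Lengths are in m, angles in rad, forces in N, time in s.
With the tool pointing down it reaches from about 0.15 to 0.775 m from the base axis. Payload 6.1 kg.
Tool frame: the origin (TCP) lies at the very end of the fingers, on their centre line; the grasp point (between the pads) lies 19 mm behind it; z points along the fingers, y is the direction in which the jaws open and shut (so a half turn about z gives the same grasp; the last joint's range is limited). The gripper opens to 85 mm and grips with 20 to 120 N. Pads are 22 mm wide; open, the fingers measure 114 mm over their backs; the gripper's body (76 mm by 85 mm) begins 54 mm behind the grasp point. The pads swing forward as they close: fully open they stand 13 mm farther back than shut.
Start: joints at [-1.247, 0.126, -0.04, 1.405, 0, 1.571], TCP at [0.167, -0.498, 0.231] pointing down, gripper open.
Joint ranges: [-2.72, 2.72], [-0.95, 1.95], [-1.27, 1.35], [-1.78, 2.02], [-1.46, 1.47], [-3.14, 3.14]. Speed limits (rad/s): [2.39, 2.39, 3.01, 3.14, 3.14, 3.14].

## Interface

Orientations are given as a unit quaternion [w, x, y, z].
In Python, from cell import status, vision, job gives the robot as it stands. The module is installed in compiled form; this text tells all that it offers.
- The arm moves only by the shell command python3 -m crank 'ROWS' [OPENING] [FORCE]. ROWS is JSON, a list of rows, each an object with "xyz": the shift along the tool's x, y, z in mm, a list of three; "rot": the turn, a rotation vector about the tool's x, y, z in rad, a list of three. A call has 1 to 8 rows; each row is the pose to reach, as a shift and turn from the pose commanded when the call began, along the tool's axes at that moment; what a row does not reach only later rows make up. A row lasts 1/12 s, in which the tool goes at most 41.7 mm and 7.16 degrees, less where a joint would pass 70% of its speed; a pose out of reach is approached as far as the arm can. A call with a gripper value outside its range is refused whole. OPENING is the opening in per cent of the stroke, from 0 (shut) to 100 (fully open), set as the call begins (- or left out, the last holds). The fingers move at their own pace and stop on an object; FORCE is the grip in N (left out, the last holds). Time passes only in rows, so rows that repeat a pose let the fingers close. It gives the time, the measured TCP pose, the force and the opening at its end, in the units of the state.
- status.get_obs(): the state, without advancing time (a new reading comes with each control period).
- vision.get_image(name): name is "side" or "top" or "wrist"; returns a dict with "pixels" (400x640x3 uint8, red, green, blue), "fx", "fy", "cx", "cy" (pixels), "k1" (the pictures are not rectified: a ray, as slopes to the right and down, at radius r is drawn at 1 + k1 r^2 times it, then the intrinsics apply), "rvec" (rotation vector, rad) and "tvec" (3), from world to camera coordinates, as OpenCV has them; the wrist camera has in their place "mount" (4x4, takes a point from camera to tool coordinates, whose origin is the TCP and whose axes are the flange's). Camera axes: x right, y down, z forward; pixel columns grow to the right and rows downward; lengths in m; the calibration is good to about 2 mm. A picture is of the moment at which its call begins: read the wrist's pose just before it. There is no depth.
- job.job_done(): hands the job in, once; it reports no verdict.
The state is a dict: "t": time; "q": joint angles; "joint_vel": joint speeds; "effort": joint torques, N m; "tcp_pos": TCP position; "eef_rot": TCP orientation; "contact_force": force on the tool from outside, world axes, zero at the start; "ft_torque": the same for the moment, N m; "gripper_width": opening from 0.0 (shut) to 1.0 (fully open).
Only numpy, scipy, OpenCV 4.12 (cv2) and the standard library are available. Lean on these libraries where they do the work, as an engineer would, in place of code of your own. Each camera call takes 0.05 s, during which the arm holds its last target.

## Task

Take the R-clip out of the hardwood stand and push its straight leg down through the cross hole near the free end of the bracket's pin, feeling for the hole because the pin floats endwise, until the bow springs over the pin and the clip's collar sits fully home on the pin's flat; then let go. The bracket stands on a load cell, so never load it with more than 30 N, and leave the other things on the mat alone.

Things in the scene. Friction and masses are not known exactly. Their poses are not given: they have to be found in the camera images.
- clip_grip (a point): Centre of the black finger grip, 28 (x) by 12 (y) by 24 (z) mm, on top of the loose steel R-clip (75 g). z is up along the straight leg, x points to the bow side, y is across the clip. Grasp it from above, fingers closing along y. At the start the clip stands upright in the stand, its collar resting on the stand's top. It may go on the pin with the bow to either side.
- clip_seat (a point): Point on the leg's axis at the underside of the clip's collar (16 by 12 mm), 36 mm below clip_grip, same axes: this face seats on the pin's flat. The straight leg, 5 mm thick with a round tip, runs on down from here; its tip is 46 mm below this point (82 mm below clip_grip).
- bow (a joint): Spread of the clip's spring bow, rad: 0 = relaxed. The 5 mm wire bow hangs from the grip beside the leg at x = 14 mm, has its throat (x = 8.5 mm) 20 mm below clip_seat and flares out to its end at x = 15 mm, 31 mm below clip_seat. It spreads to about 0.07 riding over the pin's side and snaps back to about 0 past the underside. Pushing it over takes up to about 16 N, then less.
- lug (a point): Point over the pin's axis on the outer face of the bracket's outer lug, level with the pin's upper flat (85 mm over the bench, on a sprung load-cell head that sinks 1 mm per 8 N). x is level across the pin, y along the pin, out of the lug toward its free end, z up. The lug's top is 7 mm above this point, the lug 44 mm wide. The clip is home with clip_seat at z = 0.
- bracket: Load-cell bracket, base fixed; carries the steel pin, whose flattened end sticks out of the lug along +y: 20 mm wide, 14 mm thick. Its 7 mm vertical through hole (1 mm chamfer) is on the centre line, 13 mm from the free end. The pin floats endwise (6 N friction): the hole lies 9 to 21 mm out from lug, to be felt for with the leg; the flat between is level. Origin on the bench below lug, same axes.
- stand: Fixed hardwood stand, 150 by 70 mm. Origin on the bench below the clip's leg. Its block, 56 mm high from x = -26 to +34 mm, has a through slot 7 mm wide (y), from x = -8 to +24 mm, that holds the clip; a lower step on +x carries three chrome sockets whose tops are at 54 mm height.
- shroud: Bystander: amber polycarbonate sensor shroud, upright, 54 mm across, 56 mm high; origin under its centre. Leave alone.
- plug: Bystander: copper grounding plug, upright, 30 mm across, 42 mm high; origin under its centre. Leave alone.
- tee: Bystander: matte steel tee handle lying flat, bar 126 mm along its y, stem 79 mm along its x, 16 mm high; origin under the bar's middle. Leave alone.

How it is judged:
On the way, in this order (a step that is already met when the one before it is completed fails the run):
1. the clip is lifted clear out of the stand (distance between clip_grip and stand above 0.16 m), for 0.05 s.
2. the leg is through the pin's hole and the bow is spread over the pin's side (value of joint bow above 0.035 rad and z of clip_grip in the frame of lug between 0.03 and 0.062 m and x of clip_grip in the frame of lug between -0.006 and 0.006 m and y of clip_grip in the frame of lug between 0.004 and 0.026 m), for 0.02 s.
At the end, for the whole second after the job is handed in: The clip sits home in the pin's hole: collar on the flat (clip_grip 33 to 38.5 mm above lug), leg on the pin's centre line within 5 mm and 5 to 25 mm out from the lug, upright within 0.12 rad, bow within 0.3 rad of square across the pin and sprung back (below 0.03 rad), at rest and released (z of clip_grip in the frame of lug between 0.033 and 0.0385 m and x of clip_grip in the frame of lug between -0.005 and 0.005 m and y of clip_grip in the frame of lug between 0.005 and 0.025 m and angle between the z axis of clip_grip and the z axis of lug, either way round below 0.12 rad and angle between the x axis of clip_grip and the x axis of lug, either way round below 0.3 rad and value of joint bow below 0.03 rad and linear speed of clip below 0.02 m/s); the robot touches nothing.
It fails at once if the bracket is loaded with more than 30 N (contact force between bracket and anything else above 30 N).
It fails at once if the shroud is disturbed (moved over 15 mm) (distance of shroud from where it was at the start of the episode above 0.015 m).
It fails at once if the plug is disturbed (moved over 15 mm) (distance of plug from where it was at the start of the episode above 0.015 m).
It fails at once if the tee is disturbed (moved over 15 mm) (distance of tee from where it was at the start of the episode above 0.015 m).
It also fails if it takes over 58 s, if anything falls off the work surface, if the arm or the gripper's body presses on something with over 40 N, if the wrist force passes 120 N, or if a joint passes its speed limit or range.

## Working session

There is one attempt and no reset: what is moved stays moved. The work goes in short steps, Python scripts to look and compute and a shell command to move; the robot and the scene stay as the last step left them, time stands still between calls to the robot, and variables do not carry over. Pictures are saved under pics/ and viewed, and the job is handed in when it is done.

```bash
mkdir -p pics
cat > h.py <<'E'
import numpy as np,cv2
from cell import status,vision,job
def shot(n,f):
    o=status.get_obs(); im=vision.get_image(n); im['obs']=o
    cv2.imwrite(f,im['pixels'][:,:,::-1]); np.save(f[:-4]+'.npy',im,allow_pickle=True); return im
E
python3 - <<'E'
from h import *
print(status.get_obs())
for n in ['side','top','wrist']:
    im=shot(n,f'pics/{n}0.png'); print(n,{k:v for k,v in im.items() if k not in('pixels','obs')})
E
```

```text
{'t': 0.0, 'q': array([-1.24701379e+00,  1.26396296e-01, -4.06482337e-02,  1.40538164e+00,
       -2.81290620e-05,  1.57081023e+00]), 'joint_vel': array([ 0.00123735,  0.00127749, -0.0002817 ,  0.00070586, -0.00209637,
        0.00011599]), 'effort': array([ 4.86729859e-04, -4.35915005e+01,  3.52925491e+01,  1.70956599e-02,
       -2.32516436e-05,  1.90651667e-05]), 'tcp_pos': array([ 0.16689095, -0.49732833,  0.2305015 ]), 'eef_rot': array([-8.01998457e-04,  9.86924995e-01,  1.61178133e-01, -1.45239460e-04]), 'contact_force': array([-0.47082929, -0.38012863, -0.18524157]), 'ft_torque': array([ 0.03589398, -0.01322891,  0.02820871]), 'gripper_width': 1.0013943950038575}
side {'fx': 403.1565800259602, 'fy': 403.1565800259602, 'cx': 317.21627424980903, 'cy': 206.26998709337172, 'k1': -0.029941061025250636, 'rvec': array([ 2.0972534 , -0.08682012,  0.06899272]), 'tvec': array([-0.58863912,  0.1086381 ,  1.06930999])}
top {'fx': 484.8881801688894, 'fy': 484.8881801688894, 'cx': 322.61658018382514, 'cy': 197.62367663317426, 'k1': -0.1516740496639985, 'rvec': array([ 2.15281787, -2.09284312,  0.20237689]), 'tvec': array([-0.00221128,  0.58163731,  1.45752975])}
wrist {'fx': 338.4343727017083, 'fy': 338.4343727017083, 'cx': 318.47990073954475, 'cy': 196.37023188916157, 'k1': 0.0056671019754416865, 'mount': array([[-2.75977279e-04, -9.57636157e-01, -2.87980755e-01,
         7.36536491e-02],
       [ 9.99999954e-01, -3.00692389e-04,  4.15883253e-05,
        -4.17464004e-04],
       [-1.26420105e-04, -2.87980731e-01,  9.57636195e-01,
        -1.42027674e-01],
       [ 0.00000000e+00,  0.00000000e+00,  0.00000000e+00,
         1.00000000e+00]])}
```

View pics/side0.png

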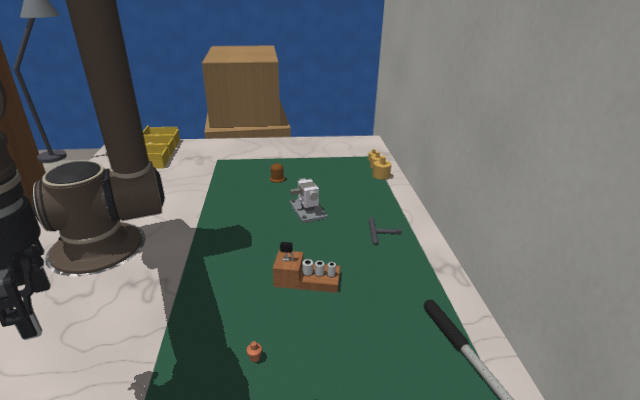

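View pics/top0.png

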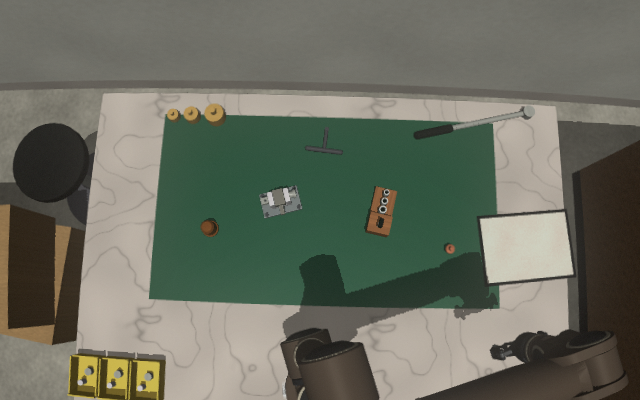

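View pics/wrist0.png

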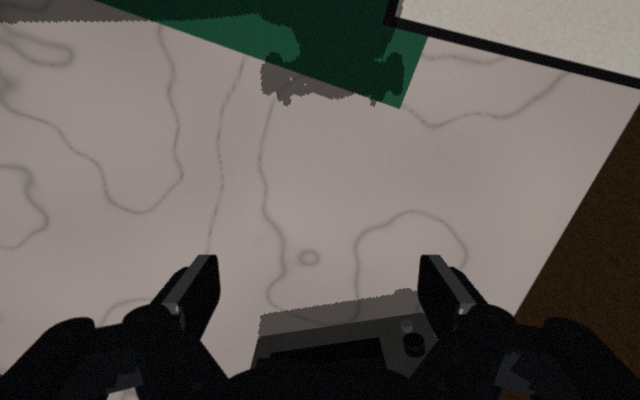

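```bash
cat >> h.py <<'E'
from scipy.spatial.transform import Rotation as Ro
def qR(q): return Ro.from_quat([q[1],q[2],q[3],q[0]])
def cam(im):
    # returns Rcw, origin (world)
    if 'mount' in im:
        M=im['mount']; o=im['obs']; R=qR(o['eef_rot']).as_matrix()
        return R@M[:3,:3], o['tcp_pos']+R@M[:3,3]
    R=cv2.Rodrigues(np.array(im['rvec']))[0]
    return R.T,-R.T@im['tvec']
def K(im): return np.array([[im['fx'],0,im['cx']],[0,im['fy'],im['cy']],[0,0,1.]])
def ray(im,u,v):
    p=cv2.undistortPoints(np.array([[[u,v]]],float),K(im),np.array([im['k1'],0,0,0.]))[0,0]
    R,o=cam(im); return o,R@np.array([p[0],p[1],1])
def atz(im,u,v,z):
    o,d=ray(im,u,v); return o+d*(z-o[2])/d[2]
def proj(im,P):
    R,o=cam(im); Pc=(np.atleast_2d(P)-o)@R
    return cv2.projectPoints(Pc.reshape(-1,1,3),np.zeros(3),np.zeros(3),K(im),np.array([im['k1'],0,0,0.]))[0].reshape(-1,2)
def tri(l):
    A=np.zeros((3,3));b=np.zeros(3)
    for im,u,v in l:
        o,d=ray(im,u,v);d=d/np.linalg.norm(d);Q=np.eye(3)-np.outer(d,d);A+=Q;b+=Q@o
    return np.linalg.solve(A,b)
def load(f): return np.load(f,allow_pickle=True).item()
def crop(im,x,y,w,h,s,f):
    c=im['pixels'][y:y+h,x:x+w,::-1]; cv2.imwrite(f,cv2.resize(c,None,fx=s,fy=s,interpolation=cv2.INTER_CUBIC))
E
python3 - <<'E'
from h import *
t=load('pics/top0.npy');s=load('pics/side0.npy')
crop(t,250,170,160,80,5,'pics/tc.png'); crop(s,260,160,160,140,4,'pics/sc.png')
E
```

```text
(no output)
```

View pics/tc.png

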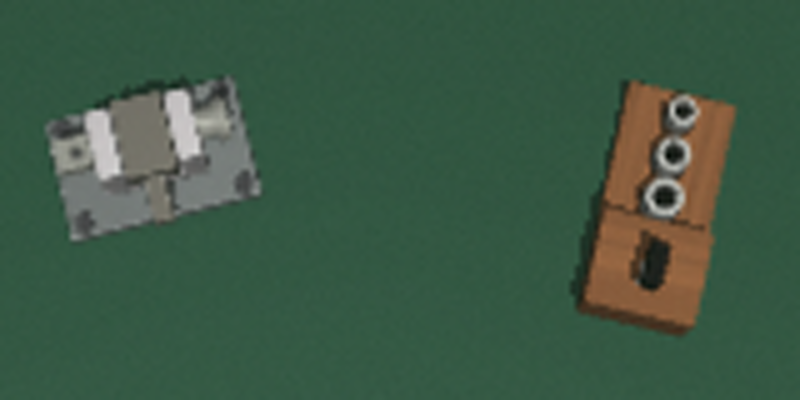

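View pics/sc.png

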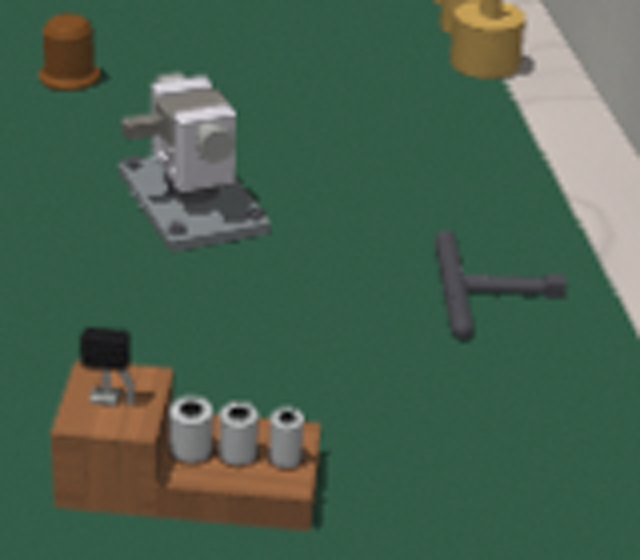

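Run:
```python
from h import *
t=load('pics/top0.npy');s=load('pics/side0.npy')
T=lambda a,b,z:atz(t,250+a/5,170+b/5,z)
print('cam',cam(t)[1],cam(s)[1])
print('block');B=[T(603,205,.056),T(712,232,.056),T(690,328,.056),T(580,305,.056)]
for b in B:print(b)
c=np.mean(B,0);d=(B[0]-B[3]+B[1]-B[2]);print(c,d/2,np.degrees(np.arctan2(d[1],d[0])),B[1]-B[0])
x=d/np.linalg.norm(d);print('origin pred',c-x*.004)
print('grip top',T(655,264,.104))
print('grip side/top tri', tri([(t,250+655/5,170+264/5),(s,260+106/4,160+334/4)]))
print('hole',T(78,152,.085)); 
print('lug top corners',T(86,113,.092),T(108,110,.092),T(122,176,.092),T(100,182,.092))
print('inner lug',T(165,92,.092),T(188,90,.092))
print('pin end corners',T(50,140,.085),T(58,170,.085))
print('base',T(48,122,.01),T(232,78,.01),T(260,192,.01),T(72,240,.01))
```

```text
cam [0.29774681 0.01229908 1.54074508] [ 0.4988911  -0.91814507  0.64018702]
block
[ 0.54325422 -0.13599843  0.056     ]
[ 0.5281265  -0.20415152  0.056     ]
[ 0.46785332 -0.19069406  0.056     ]
[ 0.48036424 -0.12244132  0.056     ]
[ 0.50489957 -0.16332133  0.056     ] [ 0.06158158 -0.01350728  0.        ] -12.371325145361125 [-0.01512772 -0.06815309  0.        ]
origin pred [ 0.50099245 -0.16246435  0.056     ]
grip top [ 0.50035894 -0.16284387  0.104     ]
grip side/top tri [ 0.50255991 -0.1629574   0.10199154]
hole [0.56211165 0.18823286 0.085     ]
lug top corners [0.58517002 0.18369814 0.092     ] [0.58741813 0.17032023 0.092     ] [0.54680671 0.15985351 0.092     ] [0.54272301 0.17307081 0.092     ]
inner lug [0.59961969 0.13595556 0.092     ] [0.60126519 0.12194002 0.092     ]
pin end corners [0.56908157 0.20581448 0.085     ] [0.55058589 0.19993948 0.085     ]
base [0.59482744 0.21769695 0.01      ] [0.62716823 0.10003142 0.01      ] [0.55307394 0.07926426 0.01      ] [0.51849695 0.19833601 0.01      ]
```

```bash
cat >> h.py <<'E'
def plan(xyz,yaw):
    o=status.get_obs(); R=qR(o['eef_rot'])
    A=np.diag([1,-1,-1.]); T=Ro.from_euler('z',yaw)*Ro.from_matrix(A)
    d=R.inv().apply(np.array(xyz)-o['tcp_pos']); r=(R.inv()*T).as_rotvec()
    print('t',o['t'],'tcp',o['tcp_pos'].round(4),'q',o['q'].round(3),'F',o['contact_force'].round(2),'g',round(o['gripper_width'],3))
    print('xyz mm',(d*1000).round(1),'rot',r.round(4),'yaw now',np.degrees(Ro.from_matrix(R.as_matrix()@A).as_euler('ZYX')).round(2))
E
python3 - <<'E'
from h import *
plan([.50,-.163,.25],np.radians(167.5))
E
python3 -m crank '[{"xyz":[0,0,-20],"rot":[0,0,-0.1]},{"xyz":[0,0,-20],"rot":[0,0,-0.1]}]'
python3 - <<'E'
from h import *
plan([.50,-.163,.25],np.radians(167.5))
E
```

```text
t 0.15 tcp [ 0.1669 -0.4974  0.2307] q [-1.247  0.126 -0.04   1.405 -0.     1.571] F [ 0.04 -0.37 -0.09] g 0.999
xyz mm [ 422.2 -211.1  -19. ] rot [-5.0000e-04 -1.6000e-03 -2.5997e+00] yaw now [18.55  0.    0.07]
t: 0.32
tcp_pos: [0.1672, -0.4982, 0.2534]
eef_rot: [0.001, 0.977, 0.212, 0.0]
contact_force: [0.7, -0.5, 1.6]
gripper_width: 0.997
t 0.3167 tcp [ 0.1672 -0.4982  0.2534] q [-1.247  0.126  0.009  1.451 -0.     1.468] F [ 0.73 -0.48  1.55] g 0.997
xyz mm [ 441.7 -167.5    2.9] rot [ 7.0000e-04  3.1000e-03 -2.4969e+00] yaw now [ 2.444e+01  1.000e-02 -1.400e-01]
```

```bash
python3 -m crank '[{"xyz":[442,-168,3],"rot":[0,0,-2.497]},{"xyz":[442,-168,3],"rot":[0,0,-2.497]},{"xyz":[442,-168,3],"rot":[0,0,-2.497]},{"xyz":[442,-168,3],"rot":[0,0,-2.497]},{"xyz":[442,-168,3],"rot":[0,0,-2.497]},{"xyz":[442,-168,3],"rot":[0,0,-2.497]},{"xyz":[442,-168,3],"rot":[0,0,-2.497]},{"xyz":[442,-168,3],"rot":[0,0,-2.497]}]'
python3 - <<'E'
from h import *
plan([.50,-.163,.20],np.radians(167.5))
E
```

```text
t: 0.98
tcp_pos: [0.4034, -0.2599, 0.2489]
eef_rot: [0.0, 0.756, 0.655, 0.0]
contact_force: [0.9, -0.6, 0.6]
gripper_width: 0.997
t 0.9833 tcp [ 0.4034 -0.2599  0.2489] q [-0.572  0.041 -0.095  1.435 -0.     1.142] F [ 0.93 -0.63  0.58] g 0.997
xyz mm [109.7  81.8  48.9] rot [ 2.0000e-04  5.0000e-04 -1.4958e+00] yaw now [ 8.18e+01  1.00e-02 -2.00e-02]
```

```bash
python3 -m crank '[{"xyz":[110,82,49],"rot":[0,0,-1.496]},{"xyz":[110,82,49],"rot":[0,0,-1.496]},{"xyz":[110,82,49],"rot":[0,0,-1.496]},{"xyz":[110,82,49],"rot":[0,0,-1.496]},{"xyz":[110,82,49],"rot":[0,0,-1.496]},{"xyz":[110,82,49],"rot":[0,0,-1.496]},{"xyz":[110,82,49],"rot":[0,0,-1.496]},{"xyz":[110,82,49],"rot":[0,0,-1.496]}]'
python3 - <<'E'
from h import *
plan([.50,-.163,.20],np.radians(167.5))
E
```

```text
t: 1.65
tcp_pos: [0.4996, -0.1644, 0.1994]
eef_rot: [-0.0, 0.349, 0.937, -0.0]
contact_force: [0.6, -0.9, -0.4]
gripper_width: 1.002
t 1.65 tcp [ 0.4996 -0.1644  0.1994] q [-0.318  0.13  -0.105  1.337 -0.     0.395] F [ 0.61 -0.86 -0.39] g 1.002
xyz mm [ 0.7  1.3 -0.6] rot [-2.000e-04 -7.000e-04 -4.949e-01] yaw now [ 1.3914e+02 -4.0000e-02  2.0000e-02]
```

```bash
python3 -m crank '[{"xyz":[0,0,0],"rot":[0,0,-0.495]},{"xyz":[0,0,0],"rot":[0,0,-0.495]},{"xyz":[0,0,0],"rot":[0,0,-0.495]},{"xyz":[0,0,0],"rot":[0,0,-0.495]},{"xyz":[0,0,0],"rot":[0,0,-0.495]}]'
python3 - <<'E'
from h import *
im=shot('wrist','pics/w1.png')
plan([.552,.185,.17],np.radians(195.8))
E
```

```text
t: 2.07
tcp_pos: [0.4995, -0.1648, 0.1996]
eef_rot: [-0.0, 0.111, 0.994, 0.0]
contact_force: [0.5, 0.1, -0.4]
gripper_width: 1.001
t 2.1167 tcp [ 0.4995 -0.1648  0.1997] q [-0.319  0.129 -0.104  1.337  0.    -0.092] F [ 0.09 -0.03 -0.88] g 1.0
xyz mm [ 27.4 352.6  29.7] rot [ 1.000e-04 -4.000e-04 -5.025e-01] yaw now [ 1.6701e+02 -2.0000e-02 -0.0000e+00]
```

View pics/w1.png

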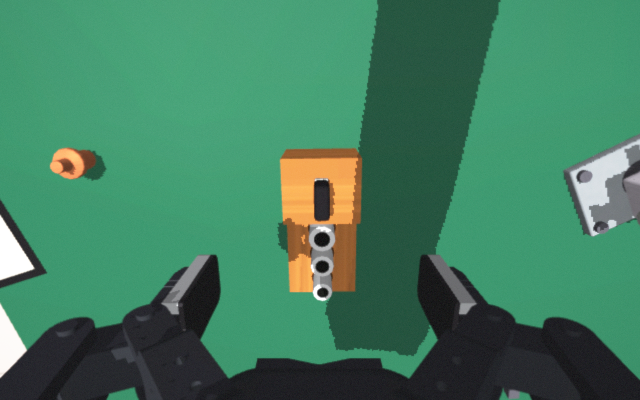

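```bash
python3 - <<'E'
from h import *
im=load('pics/w1.npy'); crop(im,270,140,100,100,6,'pics/w1c.png')
E
python3 -m crank '[{"xyz":[27,353,30],"rot":[0,0,-0.503]},{"xyz":[27,353,30],"rot":[0,0,-0.503]},{"xyz":[27,353,30],"rot":[0,0,-0.503]},{"xyz":[27,353,30],"rot":[0,0,-0.503]},{"xyz":[27,353,30],"rot":[0,0,-0.503]},{"xyz":[27,353,30],"rot":[0,0,-0.503]},{"xyz":[27,353,30],"rot":[0,0,-0.503]},{"xyz":[27,353,30],"rot":[0,0,-0.503]}]'
python3 -m crank '[{"xyz":[1,22,2],"rot":[0,0,0]},{"xyz":[1,22,2],"rot":[0,0,0]},{"xyz":[1,22,2],"rot":[0,0,0]}]'
python3 - <<'E'
from h import *
im=shot('wrist','pics/w2.png')
plan([.552,.185,.17],np.radians(195.8))
E
```

```text
t: 2.78
tcp_pos: [0.5479, 0.1659, 0.1718]
eef_rot: [0.0, -0.137, 0.991, -0.0]
contact_force: [1.0, 0.5, 0.2]
gripper_width: 1.001
t: 3.03
tcp_pos: [0.5405, 0.1857, 0.1694]
eef_rot: [-0.0, -0.139, 0.99, -0.0]
contact_force: [0.8, -0.4, -0.3]
gripper_width: 1.001
t 3.0833 tcp [0.5408 0.1847 0.1697] q [ 0.329  0.22  -0.061  1.29  -0.     0.051] F [ 0.98  1.12 -1.44] g 1.001
xyz mm [-10.9  -2.8  -0.3] rot [-0.0004 -0.0005  0.0026] yaw now [-1.6405e+02 -3.0000e-02  2.0000e-02]
```

View pics/w1c.png

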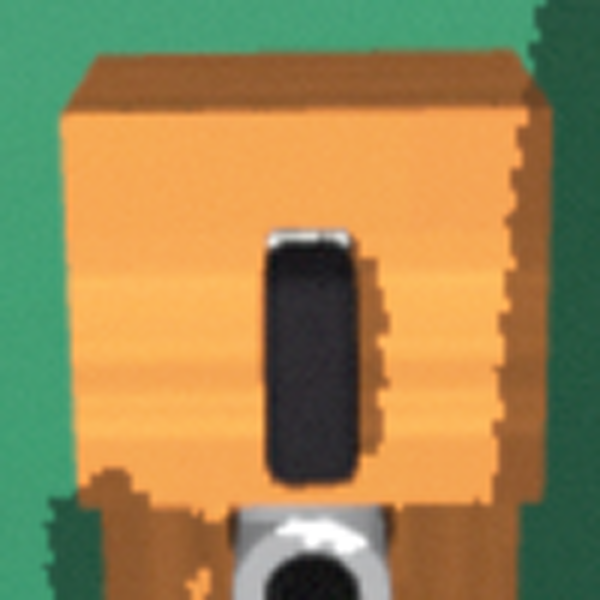

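View pics/w2.png

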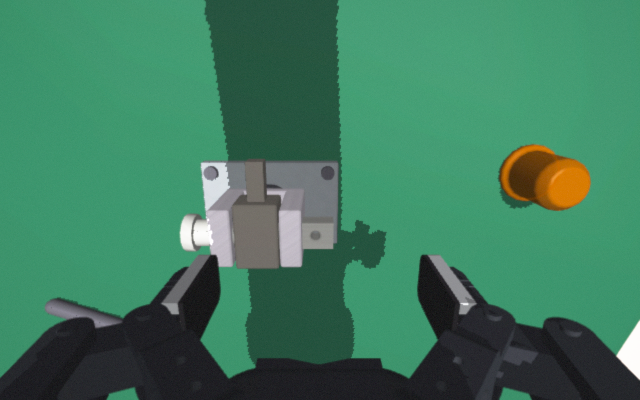

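Run:
```python
from h import *
im=load('pics/w2.npy'); crop(im,190,150,160,125,5,'pics/w2c.png')
w1=load('pics/w1.npy')
f=lambda a,b,z:atz(w1,270+a/6,140+b/6,z)
# grip top z .104 rect corners
c=[f(267,240,.104),f(357,240,.104),f(357,485,.104),f(267,485,.104)]
for p in c:print(p.round(4))
print('grip',np.mean(c,0)); d=c[3]-c[0]+c[2]-c[1];print('len',np.linalg.norm(d)/2,'wid',np.linalg.norm(c[1]-c[0]),'yaw',np.degrees(np.arctan2(d[1],d[0])))
b=[f(60,115,.056),f(552,107,.056)];print(np.mean(b,0),np.degrees(np.arctan2(*(b[1]-b[0])[1::-1])),np.linalg.norm(b[1]-b[0]))
```

```text
[ 0.4851 -0.164   0.104 ]
[ 0.4875 -0.1534  0.104 ]
[ 0.5183 -0.16    0.104 ]
[ 0.5158 -0.171   0.104 ]
grip [ 0.5016521  -0.16210575  0.104     ]
len 0.03152410391146199 wid 0.010844789639854432 yaw -12.545615347547425
[ 0.4794613  -0.15755739  0.056     ] 78.21983303215735 0.06993406405348022
```

View pics/w2c.png

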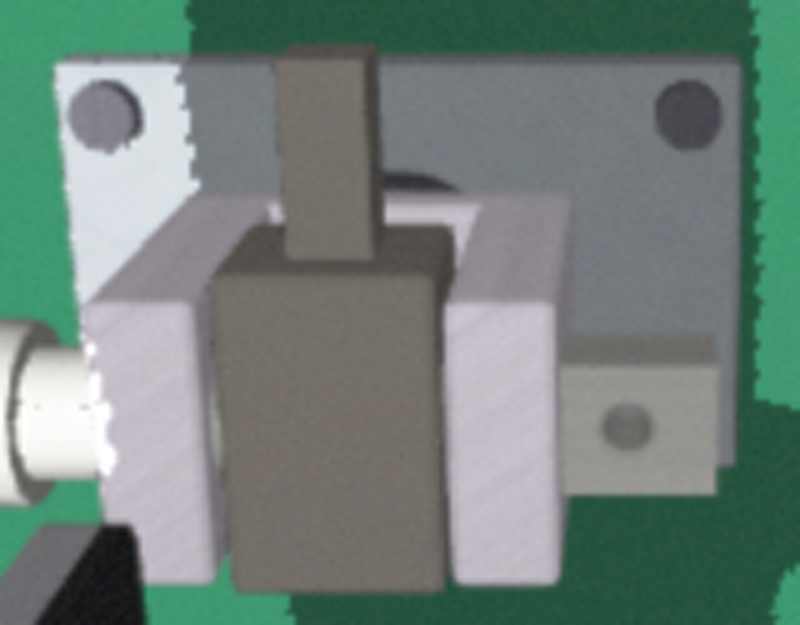

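Run:
```python
from h import *
im=load('pics/w2.npy');t=load('pics/top0.npy')
f=lambda a,b,z:atz(im,190+a/5,150+b/5,z)
h=f(627,428,.085);c=[f(717,365,.085),f(717,495,.085)]
y=f(710,365,.085)-f(565,365,.085);print('pin edge dir',np.degrees(np.arctan2(y[1],y[0])))
e=c[1]-c[0];print('end',np.mean(c,0),np.linalg.norm(e),np.degrees(np.arctan2(e[1],e[0])),'hole',h,np.linalg.norm(np.mean(c,0)-h))
L=[f(555,302,.092),f(560,583,.092)];print('lug',L,np.mean(L,0),np.linalg.norm(L[1]-L[0]))
d=L[1]-L[0];print(np.degrees(np.arctan2(d[1],d[0])))
b=[f(55,65,.01),f(740,60,.01)];d=b[1]-b[0];print('base',b,np.degrees(np.arctan2(d[1],d[0])))
yy=np.array([-np.sin(np.radians(15.8)),np.cos(np.radians(15.8)),0]);print('hole out',(h-np.mean(L,0))@yy)
print('hole tri',tri([(im,190+627/5,150+428/5),(t,250+78/5,170+152/5)]))
print('shroud', atz(im,562,183,.056))
```

```text
pin edge dir 106.00399393624178
end [0.56145089 0.20336661 0.085     ] 0.020387382965761456 16.719415503074238 hole [0.56462828 0.19071361 0.085     ] 0.013045845341212116
lug [array([0.5464343 , 0.17535051, 0.092     ]), array([0.58767091, 0.18726015, 0.092     ])] [0.56705261 0.18130533 0.092     ] 0.04292199195877854
16.109375157799057
base [array([0.55620439, 0.08023082, 0.01      ]), array([0.5212096 , 0.19888279, 0.01      ])] 106.43270810354076
hole out 0.00971291541310461
hole tri [0.56044629 0.18836044 0.09468409]
shroud [0.48133475 0.36587886 0.056     ]
```

```bash
python3 -m crank '[{"xyz":[-28,-353,0],"rot":[0,0,0.5]},{"xyz":[-28,-353,0],"rot":[0,0,0.5]},{"xyz":[-28,-353,0],"rot":[0,0,0.5]},{"xyz":[-28,-353,0],"rot":[0,0,0.5]},{"xyz":[-28,-353,0],"rot":[0,0,0.5]},{"xyz":[-28,-353,0],"rot":[0,0,0.5]},{"xyz":[-28,-353,0],"rot":[0,0,0.5]},{"xyz":[-28,-353,0],"rot":[0,0,0.5]}]'
python3 - <<'E'
from h import *
plan([.5028,-.1627,.14],np.radians(167.5))
E
```

```text
t: 3.75
tcp_pos: [0.658, -0.1315, 0.1705]
eef_rot: [0.0, 0.112, 0.994, -0.0]
contact_force: [1.7, 1.7, 0.4]
gripper_width: 1.003
t 3.75 tcp [ 0.658  -0.1315  0.1705] q [-0.197  0.412  0.202  1.36  -0.     0.027] F [1.71 1.68 0.44] g 1.003
xyz mm [144.4 -64.9  30.4] rot [-0.0002  0.0008 -0.0065] yaw now [1.6713e+02 5.0000e-02 1.0000e-02]
```

```bash
python3 -m crank '[{"xyz":[144,-65,30],"rot":[0,0,-0.006]},{"xyz":[144,-65,30],"rot":[0,0,-0.006]},{"xyz":[144,-65,30],"rot":[0,0,-0.006]},{"xyz":[144,-65,30],"rot":[0,0,-0.006]},{"xyz":[144,-65,30],"rot":[0,0,-0.006]},{"xyz":[144,-65,30],"rot":[0,0,-0.006]}]'
python3 - <<'E'
from h import *
im=shot('wrist','pics/w3.png');crop(im,220,200,200,150,4,'pics/w3c.png')
plan([.5028,-.1627,.076],np.radians(167.5))
E
```

```text
t: 4.25
tcp_pos: [0.5009, -0.1611, 0.1401]
eef_rot: [-0.0, 0.11, 0.994, -0.0]
contact_force: [0.6, -0.4, 1.1]
gripper_width: 1.0
t 4.3 tcp [ 0.5029 -0.1609  0.1408] q [-0.31   0.145 -0.216  1.208 -0.    -0.092] F [-0.06  0.04 -0.13] g 1.002
xyz mm [-0.2 -1.8 64.8] rot [-0.0002  0.0016  0.0001] yaw now [1.675e+02 9.000e-02 1.000e-02]
```

View pics/w3c.png

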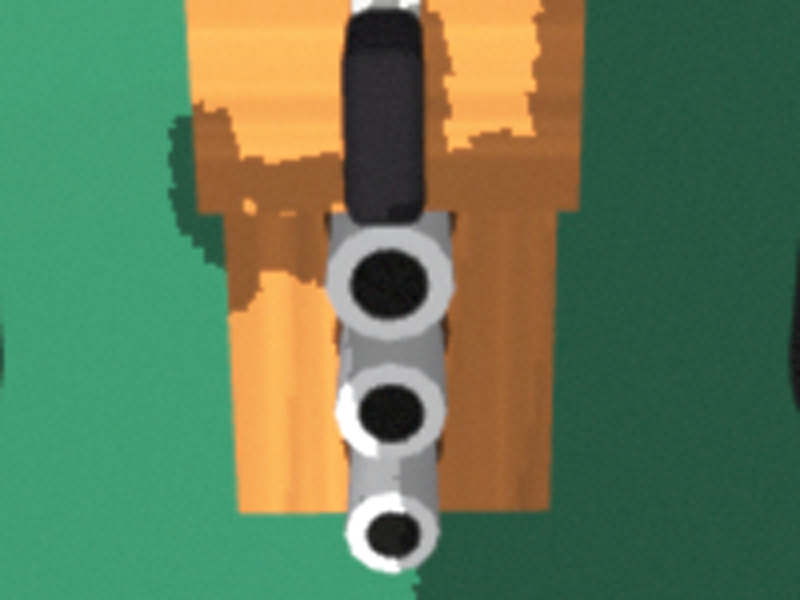

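Run:
```python
from h import *
im=load('pics/w3.npy')
f=lambda a,b,z:atz(im,220+a/4,200+b/4,z)
a,b=f(384,52,.104),f(384,222,.104);print(a,b,np.linalg.norm(a-b),(a+b)/2)
print(f(345,140,.104),f(423,140,.104))
g=(a+b)/2;g[2]=.076;plan(g,np.radians(167.5))
```

```text
[ 0.49073909 -0.15975606  0.104     ] [ 0.51623674 -0.16551085  0.104     ] 0.026139010590179076 [ 0.50348792 -0.16263346  0.104     ]
[ 0.50247898 -0.16809561  0.104     ] [ 0.50490055 -0.15726241  0.104     ]
t 4.3 tcp [ 0.5029 -0.1609  0.1408] q [-0.31   0.145 -0.216  1.208 -0.    -0.092] F [-0.06  0.04 -0.13] g 1.002
xyz mm [-0.9 -1.5 64.8] rot [-0.0002  0.0016  0.0001] yaw now [1.675e+02 9.000e-02 1.000e-02]
```

```bash
python3 -m crank '[{"xyz":[-1,-1.5,35],"rot":[0,0,0]},{"xyz":[-1,-1.5,60],"rot":[0,0,0]},{"xyz":[-1,-1.5,65],"rot":[0,0,0]},{"xyz":[-1,-1.5,65],"rot":[0,0,0]},{"xyz":[-1,-1.5,65],"rot":[0,0,0]}]'
python3 -m crank '[{"xyz":[0,0,0],"rot":[0,0,0]},{"xyz":[0,0,0],"rot":[0,0,0]},{"xyz":[0,0,0],"rot":[0,0,0]},{"xyz":[0,0,0],"rot":[0,0,0]},{"xyz":[0,0,0],"rot":[0,0,0]},{"xyz":[0,0,0],"rot":[0,0,0]},{"xyz":[0,0,0],"rot":[0,0,0]},{"xyz":[0,0,0],"rot":[0,0,0]}]' 0 100
python3 - <<'E'
from h import *
im=shot('wrist','pics/w4.png')
plan([.5035,-.1626,.26],np.radians(167.5))
E
```

```text
t: 4.72
tcp_pos: [0.5053, -0.1614, 0.076]
eef_rot: [0.0, 0.107, 0.994, -0.0]
contact_force: [0.1, 0.0, 0.6]
gripper_width: 0.998
t: 5.38
tcp_pos: [0.5042, -0.1616, 0.0755]
eef_rot: [0.0, 0.107, 0.994, -0.001]
contact_force: [-1.5, -2.6, 2.9]
gripper_width: 0.123
t 5.4333 tcp [ 0.5043 -0.1616  0.0755] q [-3.100e-01  1.800e-01 -3.220e-01  1.069e+00 -1.000e-03 -9.500e-02] F [-1.   -2.49  3.97] g 0.119
xyz mm [   0.4   -1.3 -184.5] rot [-0.0011  0.0006  0.004 ] yaw now [1.6773e+02 3.0000e-02 6.0000e-02]
```

View pics/w4.png

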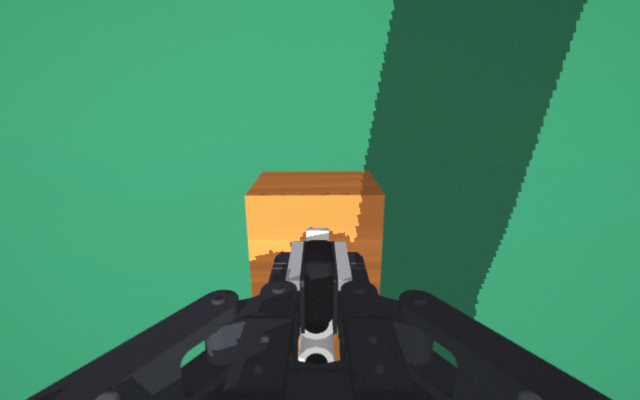

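```bash
python3 -m crank '[{"xyz":[0,0,-10],"rot":[0,0,0]},{"xyz":[0,0,-40],"rot":[0,0,0]},{"xyz":[0,0,-80],"rot":[0,0,0]},{"xyz":[0,0,-120],"rot":[0,0,0]},{"xyz":[0,0,-120],"rot":[0,0,0]},{"xyz":[0,0,-120],"rot":[0,0,0]}]'
python3 - <<'E'
from h import *
im=shot('wrist','pics/w5.png');im=shot('side','pics/s5.png');crop(im,230,150,160,120,5,'pics/s5c.png')
plan([.5635,.1895,.215],np.radians(196))
E
```

```text
t: 5.93
tcp_pos: [0.5057, -0.1612, 0.198]
eef_rot: [0.003, 0.107, 0.994, -0.0]
contact_force: [-0.6, 0.3, -1.2]
gripper_width: 0.124
t 6.0333 tcp [ 0.5039 -0.1607  0.1944] q [-3.090e-01  1.360e-01 -1.080e-01  1.327e+00  1.000e-03 -9.600e-02] F [-0.09  0.29 -1.59] g 0.123
xyz mm [ 16.  354.9 -20.3] rot [ 0.0009 -0.0007 -0.4929] yaw now [ 1.6776e+02 -5.0000e-02 -4.0000e-02]
```

View pics/w5.png

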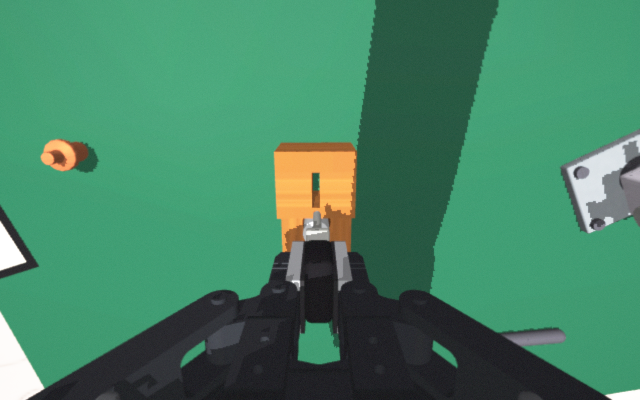

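View pics/s5c.png

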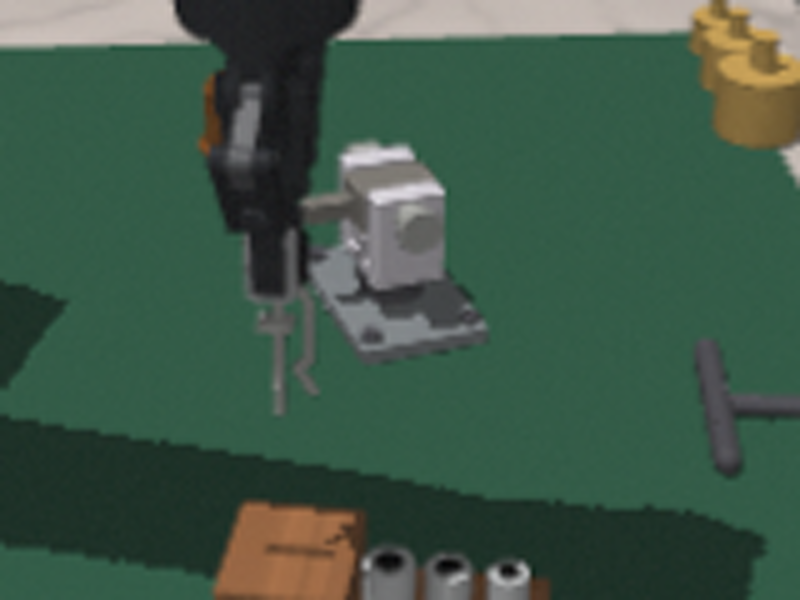

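Run:
```python
from h import *
im=load('pics/w5.npy');crop(im,286,190,60,70,8,'pics/w5c.png')
s=load('pics/s5.npy')
o=im['obs'];z=o['tcp_pos'][2]
for nm,dz,(u,v) in [('tip',-.0655,(230+279/5,150+412/5))]:
    P=atz(s,u,v,z+dz);print(P, qR(o['eef_rot']).inv().apply(P-o['tcp_pos']))
```

```text
[ 0.50363745 -0.16238586  0.13251698] [ 0.002101   -0.00164046  0.06548888]
```

View pics/w5c.png

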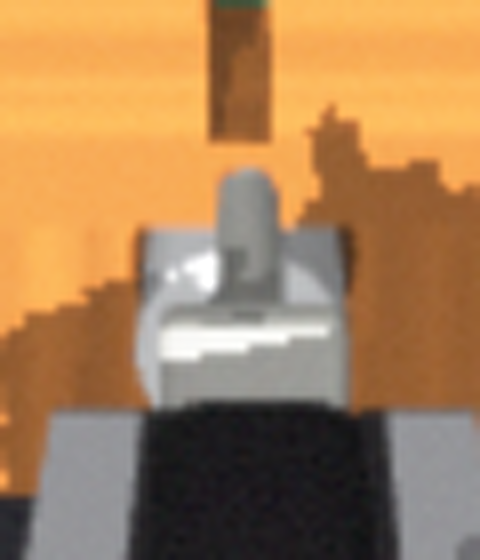

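```bash
cat >> h.py <<'E'
def tool(im,u,v,zt):
    p=cv2.undistortPoints(np.array([[[u,v]]],float),K(im),np.array([im['k1'],0,0,0.]))[0,0]
    M=im['mount'];d=M[:3,:3]@np.array([p[0],p[1],1]);o=M[:3,3];return o+d*(zt-o[2])/d[2]
E
python3 - <<'E'
from h import *
im=load('pics/w5.npy')
print(tool(im,286+248/8,190+190/8,.063),tool(im,286+228/8-8/8,190+230/8,.050),tool(im,286+279/8,190+230/8,.050))
print(tool(im,286+248/8,190+171/8,.0655))
E
```

```text
[ 9.85857576e-06 -4.98754201e-04  6.30000000e-02] [ 0.00146994 -0.00256194  0.05      ] [0.00146829 0.00189851 0.05      ]
[ 0.00074838 -0.0005075   0.0655    ]
```

```bash
python3 -m crank '[{"xyz":[8,177,0],"rot":[0,0,-0.25]},{"xyz":[16,355,4],"rot":[0,0,-0.493]},{"xyz":[16,355,4],"rot":[0,0,-0.493]},{"xyz":[16,355,4],"rot":[0,0,-0.493]},{"xyz":[16,355,4],"rot":[0,0,-0.493]},{"xyz":[16,355,4],"rot":[0,0,-0.493]},{"xyz":[16,355,4],"rot":[0,0,-0.493]},{"xyz":[16,355,4],"rot":[0,0,-0.493]}]'
python3 - <<'E'
from h import *
plan([.5643,.1906,.185],np.radians(196))
E
```

```text
t: 6.7
tcp_pos: [0.5589, 0.1694, 0.1891]
eef_rot: [-0.002, -0.139, 0.99, -0.0]
contact_force: [1.7, -1.5, -0.8]
gripper_width: 0.124
t 6.7 tcp [0.5589 0.1694 0.1891] q [0.294 0.244 0.011 1.342 0.    0.015] F [ 1.69 -1.53 -0.77] g 0.124
xyz mm [-11.   18.9   4.1] rot [ 0.0004 -0.0037  0.0001] yaw now [-1.6399e+02 -2.1000e-01 -2.0000e-02]
```

```bash
python3 -m crank '[{"xyz":[-10,18,4],"rot":[0,0,0]},{"xyz":[-10,18,4],"rot":[0,0,0]},{"xyz":[-10,18,4],"rot":[0,0,0]},{"xyz":[-10,18,4],"rot":[0,0,0]}]'
python3 - <<'E'
from h import *
im=shot('wrist','pics/w6.png');crop(im,260,190,120,80,6,'pics/w6c.png')
plan([.5643,.1906,.185],np.radians(196))
E
```

```text
t: 7.03
tcp_pos: [0.5638, 0.187, 0.1858]
eef_rot: [-0.002, -0.139, 0.99, -0.0]
contact_force: [1.1, 0.2, -0.8]
gripper_width: 0.12
t 7.0833 tcp [0.5641 0.1865 0.1863] q [ 0.319  0.262  0.029  1.34  -0.     0.041] F [ 0.53  0.3  -0.85] g 0.124
xyz mm [-1.3  3.9  1.3] rot [-0.0002 -0.0022 -0.0009] yaw now [-1.6405e+02 -1.3000e-01  1.0000e-02]
```

View pics/w6c.png

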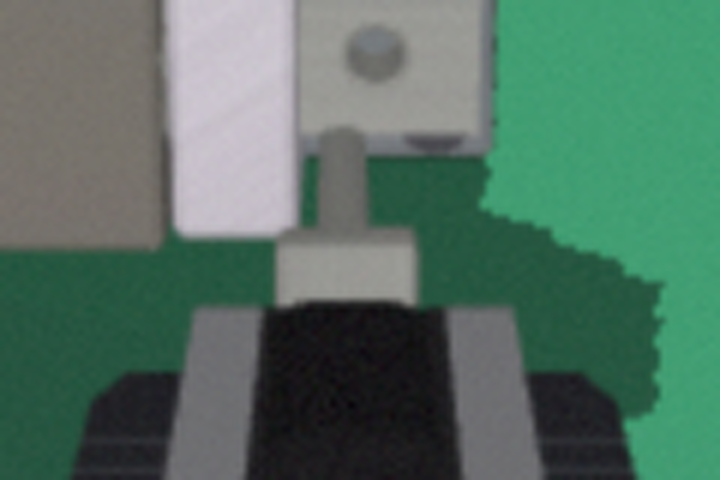

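Run:
```python
from h import *
im=load('pics/w6.npy')
print('hole',tool(im,260+376/6,190+52/6,im['obs']['tcp_pos'][2]-.085),'tip',tool(im,260+345/6,190+143/6,.063))
```

```text
hole [-0.00175877  0.00352384  0.10075979] tip [-0.00027369 -0.00024623  0.063     ]
```

```bash
python3 -m crank '[{"xyz":[-1.5,3.8,10],"rot":[0,0,0]},{"xyz":[-1.5,3.8,24],"rot":[0,0,0]},{"xyz":[-1.5,3.8,24],"rot":[0,0,0]},{"xyz":[-1.5,3.8,24],"rot":[0,0,0]},{"xyz":[-1.5,3.8,24],"rot":[0,0,0]}]'
python3 - <<'E'
from h import *
im=shot('wrist','pics/w7.png');crop(im,260,190,120,80,6,'pics/w7c.png')
im=shot('side','pics/s7.png');crop(im,260,140,110,90,7,'pics/s7c.png')
plan([.5643,.1906,.15],np.radians(196))
E
```

```text
t: 7.5
tcp_pos: [0.5652, 0.191, 0.1636]
eef_rot: [0.0, -0.139, 0.99, 0.0]
contact_force: [0.1, 0.5, -1.5]
gripper_width: 0.122
t 7.6 tcp [0.5655 0.1913 0.1641] q [ 0.326  0.268 -0.012  1.29  -0.     0.048] F [ 0.71  0.71 -0.18] g 0.123
xyz mm [ 1.4 -0.4 14.1] rot [ 0.0001  0.0011 -0.0006] yaw now [-1.6404e+02  6.0000e-02 -0.0000e+00]
```

View pics/w7c.png

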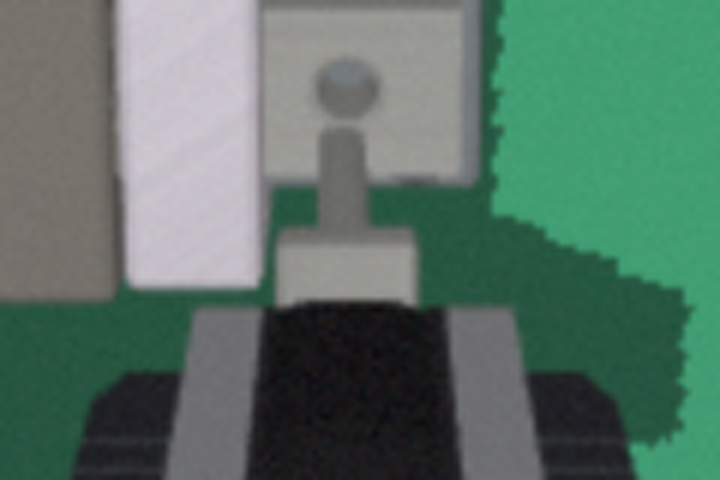

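View pics/s7c.png

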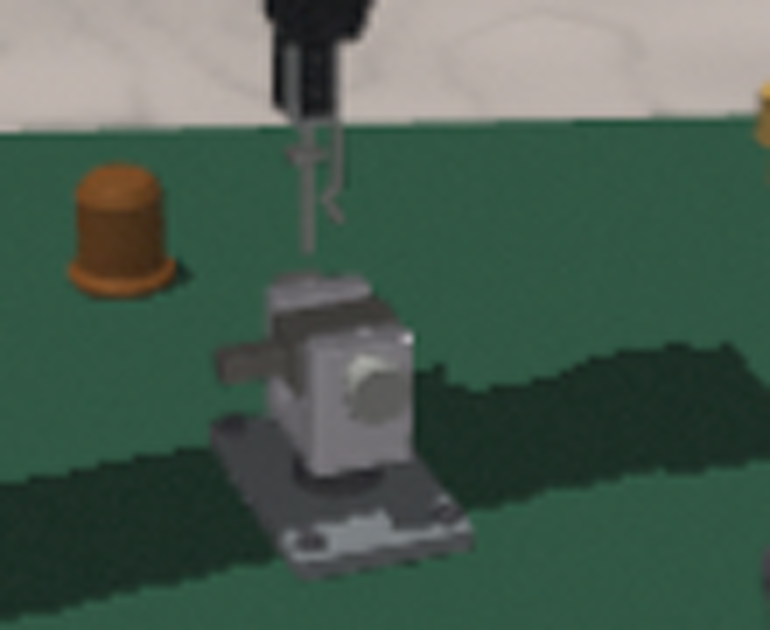

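Run:
```python
from h import *
im=load('pics/w7.npy')
print('hole',tool(im,260+347/6,190+88/6,im['obs']['tcp_pos'][2]-.085),'tip',tool(im,260+344/6,190+143/6,.063),im['obs']['tcp_pos'])
for z in (.08,.085,.09): print(tool(im,260+347/6,190+88/6,im['obs']['tcp_pos'][2]-z))
```

```text
hole [ 7.87761551e-04 -6.11740808e-05  7.86257458e-02] tip [-0.00027121 -0.00035342  0.063     ] [0.5652132  0.19097689 0.16362575]
[-8.57975145e-04 -7.21613222e-05  8.36257458e-02]
[ 7.87761551e-04 -6.11740808e-05  7.86257458e-02]
[ 2.43349825e-03 -5.01868394e-05  7.36257458e-02]
```

```bash
python3 -m crank '[{"xyz":[0.8,0.2,5],"rot":[0,0,0]},{"xyz":[0.8,0.2,9],"rot":[0,0,0]},{"xyz":[0.8,0.2,9],"rot":[0,0,0]},{"xyz":[0.8,0.2,9],"rot":[0,0,0]},{"xyz":[0.8,0.2,9],"rot":[0,0,0]}]'
python3 - <<'E'
from h import *
im=shot('wrist','pics/w8.png');crop(im,260,190,120,80,6,'pics/w8c.png')
plan([.5643,.1906,.15],np.radians(196))
E
```

```text
t: 8.02
tcp_pos: [0.5643, 0.1916, 0.1543]
eef_rot: [-0.0, -0.139, 0.99, -0.0]
contact_force: [0.5, 0.2, -1.1]
gripper_width: 0.122
t 8.0667 tcp [0.5644 0.1916 0.1544] q [ 0.327  0.269 -0.032  1.27   0.     0.048] F [ 0.46  0.31 -1.08] g 0.128
xyz mm [ 0.4 -0.9  4.4] rot [0. 0. 0.] yaw now [-164.    0.   -0.]
```

View pics/w8c.png

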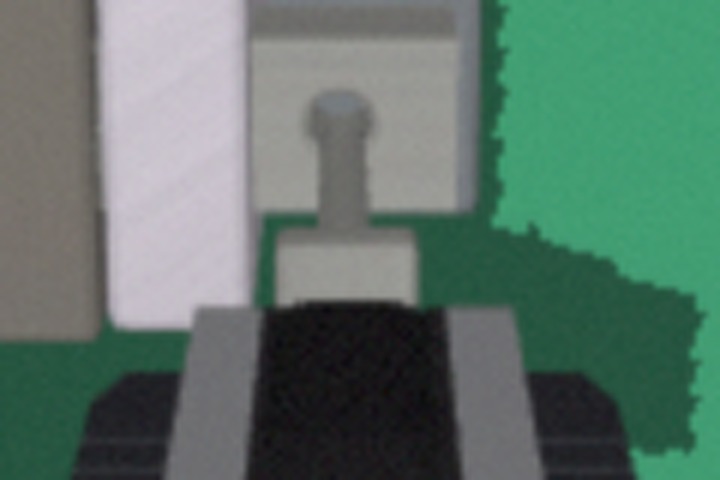

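```bash
python3 - <<'E'
from h import *
im=load('pics/w8.npy')
print('hole',tool(im,260+341/6,190+118/6,im['obs']['tcp_pos'][2]-.085),'tip',tool(im,260+343/6,190+143/6,.063))
E
python3 -m crank '[{"xyz":[0,0,1],"rot":[0,0,0]},{"xyz":[0,0,2],"rot":[0,0,0]},{"xyz":[0,0,3],"rot":[0,0,0]},{"xyz":[0,0,4],"rot":[0,0,0]},{"xyz":[0,0,4],"rot":[0,0,0]}]'
```

```text
hole [ 0.00039198 -0.00070382  0.06927406] tip [-0.00027175 -0.00046081  0.063     ]
t: 8.48
tcp_pos: [0.5643, 0.1915, 0.15]
eef_rot: [-0.0, -0.139, 0.99, -0.0]
contact_force: [-0.7, -0.1, -0.4]
gripper_width: 0.116
```

```bash
python3 -m crank '[{"xyz":[0.4,-0.1,0.5],"rot":[0,0,0]},{"xyz":[0.4,-0.1,1],"rot":[0,0,0]},{"xyz":[0.4,-0.1,1.5],"rot":[0,0,0]},{"xyz":[0.4,-0.1,1.5],"rot":[0,0,0]}]'
python3 -m crank '[{"xyz":[0,0,0.5],"rot":[0,0,0]},{"xyz":[0,0,1],"rot":[0,0,0]},{"xyz":[0,0,1],"rot":[0,0,0]}]'
```

```text
t: 8.82
tcp_pos: [0.564, 0.1913, 0.1487]
eef_rot: [-0.0, -0.139, 0.99, -0.0]
contact_force: [-0.1, -0.3, -1.7]
gripper_width: 0.122
t: 9.07
tcp_pos: [0.564, 0.1913, 0.1477]
eef_rot: [-0.0, -0.139, 0.99, -0.0]
contact_force: [-0.1, -0.3, -1.0]
gripper_width: 0.123
```

```bash
python3 -m crank '[{"xyz":[0,0,0.5],"rot":[0,0,0]},{"xyz":[0,0,1],"rot":[0,0,0]},{"xyz":[0,0,1.5],"rot":[0,0,0]},{"xyz":[0,0,2],"rot":[0,0,0]},{"xyz":[0,0,2],"rot":[0,0,0]}]'
python3 - <<'E'
from h import *
im=shot('wrist','pics/w9.png');crop(im,260,190,120,80,6,'pics/w9c.png')
plan([.5643,.1906,.14],np.radians(196))
E
```

```text
t: 9.48
tcp_pos: [0.564, 0.1913, 0.1457]
eef_rot: [-0.0, -0.139, 0.99, -0.0]
contact_force: [0.3, -0.0, -0.8]
gripper_width: 0.126
t 9.5333 tcp [0.564  0.1913 0.1457] q [ 0.327  0.271 -0.049  1.251 -0.     0.048] F [-1.04 -0.21 -0.62] g 0.121
xyz mm [-0.1 -0.8  5.7] rot [-0.     -0.0001 -0.0001] yaw now [-1.6401e+02 -1.0000e-02  0.0000e+00]
```

View pics/w9c.png

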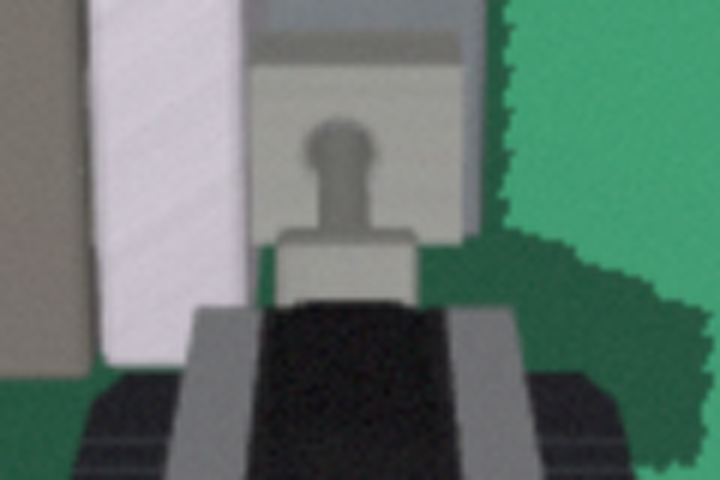

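```bash
python3 -m crank '[{"xyz":[0,0,1],"rot":[0,0,0]},{"xyz":[0,0,2],"rot":[0,0,0]},{"xyz":[0,0,3],"rot":[0,0,0]},{"xyz":[0,0,4],"rot":[0,0,0]},{"xyz":[0,0,5],"rot":[0,0,0]},{"xyz":[0,0,5],"rot":[0,0,0]}]'
python3 -m crank '[{"xyz":[0,0,1],"rot":[0,0,0]},{"xyz":[0,0,2],"rot":[0,0,0]},{"xyz":[0,0,3],"rot":[0,0,0]},{"xyz":[0,0,4],"rot":[0,0,0]},{"xyz":[0,0,5],"rot":[0,0,0]},{"xyz":[0,0,5],"rot":[0,0,0]}]'
```

```text
t: 10.03
tcp_pos: [0.5639, 0.1913, 0.1405]
eef_rot: [-0.0, -0.139, 0.99, -0.0]
contact_force: [-0.1, -0.0, -1.0]
gripper_width: 0.122
t: 10.53
tcp_pos: [0.5639, 0.1913, 0.1355]
eef_rot: [-0.0, -0.139, 0.99, -0.0]
contact_force: [-0.3, 0.0, -1.5]
gripper_width: 0.122
```

```bash
python3 -m crank '[{"xyz":[0,0,1],"rot":[0,0,0]},{"xyz":[0,0,2],"rot":[0,0,0]},{"xyz":[0,0,3],"rot":[0,0,0]},{"xyz":[0,0,3],"rot":[0,0,0]}]'
python3 -m crank '[{"xyz":[0,0,1],"rot":[0,0,0]},{"xyz":[0,0,2],"rot":[0,0,0]},{"xyz":[0,0,2],"rot":[0,0,0]}]'
python3 -m crank '[{"xyz":[0,0,1],"rot":[0,0,0]},{"xyz":[0,0,2],"rot":[0,0,0]},{"xyz":[0,0,2],"rot":[0,0,0]}]'
```

```text
t: 10.87
tcp_pos: [0.5639, 0.1913, 0.1326]
eef_rot: [-0.0, -0.139, 0.99, -0.0]
contact_force: [-0.7, -0.0, -1.5]
gripper_width: 0.121
t: 11.12
tcp_pos: [0.5641, 0.1914, 0.1307]
eef_rot: [0.0, -0.139, 0.99, -0.0]
contact_force: [0.7, 0.4, 0.4]
gripper_width: 0.121
t: 11.37
tcp_pos: [0.5644, 0.1915, 0.129]
eef_rot: [0.0, -0.139, 0.99, 0.0]
contact_force: [0.7, 0.9, 0.7]
gripper_width: 0.12
```

```bash
for i in 1; do
python3 -m crank '[{"xyz":[0,0,1],"rot":[0,0,0]},{"xyz":[0,0,1.5],"rot":[0,0,0]},{"xyz":[0,0,1.5],"rot":[0,0,0]}]'; done
python3 -m crank '[{"xyz":[0,0,1],"rot":[0,0,0]},{"xyz":[0,0,1],"rot":[0,0,0]}]'
python3 - <<'E'
from h import *
im=shot('wrist','pics/w10.png');crop(im,240,150,160,120,5,'pics/w10c.png')
im=shot('side','pics/s10.png');crop(im,260,140,110,90,7,'pics/s10c.png')
plan([.5643,.1906,.12],np.radians(196))
E
```

```text
t: 11.62
tcp_pos: [0.5645, 0.1915, 0.1277]
eef_rot: [0.001, -0.139, 0.99, 0.0]
contact_force: [0.7, 0.5, 1.8]
gripper_width: 0.122
t: 11.78
tcp_pos: [0.5644, 0.1915, 0.1266]
eef_rot: [0.001, -0.139, 0.99, 0.0]
contact_force: [1.5, 0.1, 3.2]
gripper_width: 0.125
t 11.8833 tcp [0.5644 0.1914 0.1266] q [ 0.327  0.277 -0.083  1.21  -0.     0.048] F [2.15 0.68 2.65] g 0.119
xyz mm [ 0.3 -0.8  6.6] rot [ 0.      0.0009 -0.0001] yaw now [-1.64e+02  5.00e-02 -0.00e+00]
```

View pics/w10c.png

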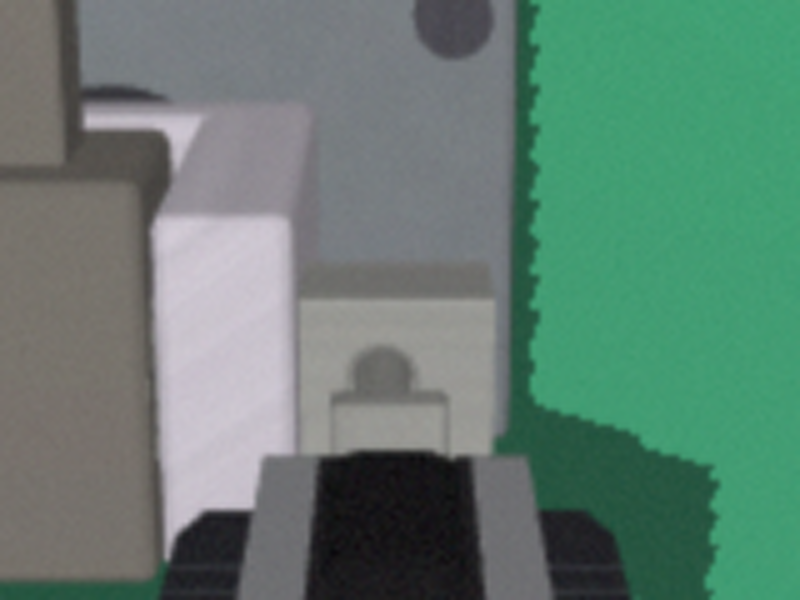

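View pics/s10c.png

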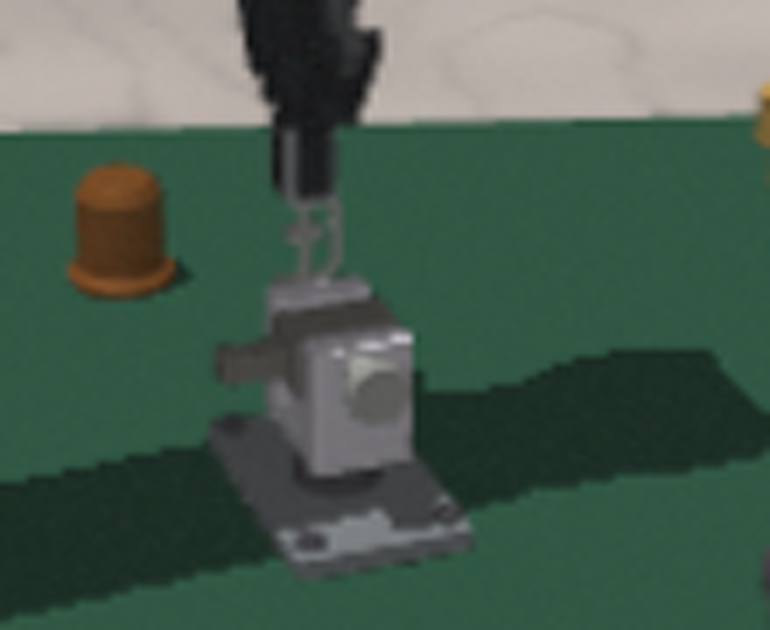

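```bash
python3 -m crank '[{"xyz":[0,0,1],"rot":[0,0,0]},{"xyz":[0,0,1],"rot":[0,0,0]}]'
python3 -m crank '[{"xyz":[0,0,1],"rot":[0,0,0]},{"xyz":[0,0,1],"rot":[0,0,0]}]'
python3 -m crank '[{"xyz":[0,0,1],"rot":[0,0,0]},{"xyz":[0,0,1],"rot":[0,0,0]}]'
python3 -m crank '[{"xyz":[0,0,1],"rot":[0,0,0]},{"xyz":[0,0,1],"rot":[0,0,0]}]'
```

```text
t: 12.05
tcp_pos: [0.5645, 0.1915, 0.1257]
eef_rot: [0.001, -0.139, 0.99, 0.0]
contact_force: [2.3, 0.2, 4.2]
gripper_width: 0.122
t: 12.22
tcp_pos: [0.5646, 0.1915, 0.1248]
eef_rot: [0.001, -0.139, 0.99, 0.0]
contact_force: [3.4, 0.7, 4.1]
gripper_width: 0.12
t: 12.38
tcp_pos: [0.5647, 0.1915, 0.1241]
eef_rot: [0.001, -0.139, 0.99, 0.0]
contact_force: [2.1, 0.6, 7.1]
gripper_width: 0.122
t: 12.55
tcp_pos: [0.5644, 0.1914, 0.1222]
eef_rot: [0.0, -0.139, 0.99, 0.0]
contact_force: [5.6, 1.7, -1.0]
gripper_width: 0.126
```

```bash
python3 -m crank '[{"xyz":[0,0,1],"rot":[0,0,0]},{"xyz":[0,0,1],"rot":[0,0,0]}]'
python3 -m crank '[{"xyz":[0,0,1],"rot":[0,0,0]},{"xyz":[0,0,1],"rot":[0,0,0]}]'
python3 - <<'E'
from h import *
im=shot('wrist','pics/w11.png');crop(im,240,150,160,120,5,'pics/w11c.png')
im=shot('top','pics/t11.png');crop(im,230,160,100,80,7,'pics/t11c.png')
plan([.5643,.1906,.12],np.radians(196))
E
```

```text
t: 12.72
tcp_pos: [0.5645, 0.1915, 0.1209]
eef_rot: [0.0, -0.139, 0.99, 0.0]
contact_force: [5.7, 2.5, 0.5]
gripper_width: 0.123
t: 12.88
tcp_pos: [0.5644, 0.1914, 0.1199]
eef_rot: [0.0, -0.139, 0.99, -0.0]
contact_force: [5.5, 0.8, -0.5]
gripper_width: 0.119
t 12.9833 tcp [0.5643 0.1913 0.1197] q [ 0.327  0.28  -0.095  1.197 -0.     0.048] F [ 5.21  1.36 -2.49] g 0.123
xyz mm [ 0.2 -0.7 -0.3] rot [-0.0001 -0.0001 -0.0001] yaw now [-1.6401e+02 -1.0000e-02  1.0000e-02]
```

View pics/w11c.png

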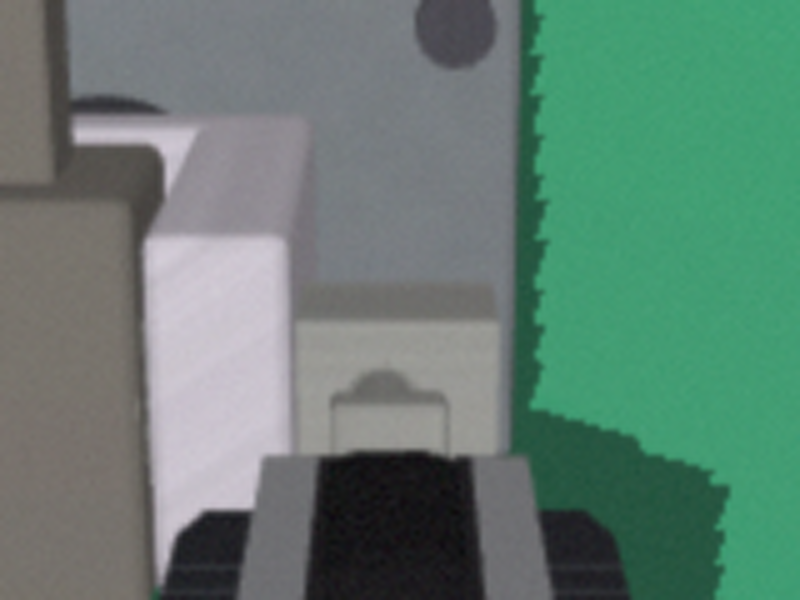

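```bash
python3 -m crank '[{"xyz":[0,0,1],"rot":[0,0,0]},{"xyz":[0,0,2],"rot":[0,0,0]},{"xyz":[0,0,2],"rot":[0,0,0]}]'
python3 -m crank '[{"xyz":[0,0,1],"rot":[0,0,0]},{"xyz":[0,0,2],"rot":[0,0,0]},{"xyz":[0,0,2],"rot":[0,0,0]}]'
python3 -m crank '[{"xyz":[0,0,1],"rot":[0,0,0]},{"xyz":[0,0,2],"rot":[0,0,0]},{"xyz":[0,0,2],"rot":[0,0,0]}]'
python3 -m crank '[{"xyz":[0,0,1],"rot":[0,0,0]},{"xyz":[0,0,2],"rot":[0,0,0]},{"xyz":[0,0,2],"rot":[0,0,0]}]'
```

```text
t: 13.23
tcp_pos: [0.5644, 0.1915, 0.1181]
eef_rot: [0.0, -0.139, 0.99, 0.0]
contact_force: [3.4, 0.5, 0.4]
gripper_width: 0.119
t: 13.48
tcp_pos: [0.5642, 0.1914, 0.116]
eef_rot: [0.0, -0.139, 0.99, 0.0]
contact_force: [5.1, 0.6, -0.7]
gripper_width: 0.124
t: 13.73
tcp_pos: [0.5643, 0.1914, 0.114]
eef_rot: [0.0, -0.139, 0.99, 0.0]
contact_force: [5.3, -0.0, -0.7]
gripper_width: 0.123
t: 13.98
tcp_pos: [0.5642, 0.1914, 0.1119]
eef_rot: [0.0, -0.139, 0.99, 0.0]
contact_force: [5.1, 1.9, -1.3]
gripper_width: 0.117
```

```bash
python3 -m crank '[{"xyz":[0,0,1],"rot":[0,0,0]},{"xyz":[0,0,2],"rot":[0,0,0]},{"xyz":[0,0,2],"rot":[0,0,0]}]'
python3 -m crank '[{"xyz":[0,0,1],"rot":[0,0,0]},{"xyz":[0,0,2],"rot":[0,0,0]},{"xyz":[0,0,2],"rot":[0,0,0]}]'
python3 -m crank '[{"xyz":[0,0,1],"rot":[0,0,0]},{"xyz":[0,0,1],"rot":[0,0,0]},{"xyz":[0,0,1],"rot":[0,0,0]}]'
python3 -m crank '[{"xyz":[0,0,1],"rot":[0,0,0]},{"xyz":[0,0,1],"rot":[0,0,0]},{"xyz":[0,0,1],"rot":[0,0,0]}]'
```

```text
t: 14.23
tcp_pos: [0.5642, 0.1914, 0.11]
eef_rot: [0.0, -0.139, 0.99, 0.0]
contact_force: [4.7, 1.3, 0.4]
gripper_width: 0.119
t: 14.48
tcp_pos: [0.5631, 0.191, 0.1072]
eef_rot: [-0.001, -0.139, 0.99, -0.0]
contact_force: [3.1, 0.8, -2.6]
gripper_width: 0.122
t: 14.73
tcp_pos: [0.5632, 0.1911, 0.1066]
eef_rot: [-0.001, -0.139, 0.99, -0.0]
contact_force: [1.3, 1.2, -3.2]
gripper_width: 0.122
t: 14.98
tcp_pos: [0.5635, 0.1912, 0.1061]
eef_rot: [-0.001, -0.139, 0.99, -0.0]
contact_force: [0.6, 0.2, -2.1]
gripper_width: 0.122
```

```bash
python3 -m crank '[{"xyz":[0,0,1],"rot":[0,0,0]},{"xyz":[0,0,1],"rot":[0,0,0]},{"xyz":[0,0,1],"rot":[0,0,0]}]'
python3 -m crank '[{"xyz":[0,0,1],"rot":[0,0,0]},{"xyz":[0,0,1],"rot":[0,0,0]},{"xyz":[0,0,1],"rot":[0,0,0]}]'
python3 - <<'E'
from h import *
im=shot('wrist','pics/w12.png');crop(im,240,150,160,120,5,'pics/w12c.png')
im=shot('side','pics/s12.png');crop(im,260,140,110,90,7,'pics/s12c.png')
plan([.5643,.1906,.12],np.radians(196))
E
```

```text
t: 15.23
tcp_pos: [0.5638, 0.1913, 0.1053]
eef_rot: [-0.0, -0.139, 0.99, -0.0]
contact_force: [-0.0, -0.7, 0.0]
gripper_width: 0.121
t: 15.48
tcp_pos: [0.564, 0.1914, 0.1044]
eef_rot: [0.0, -0.139, 0.99, 0.0]
contact_force: [-0.3, 1.3, 0.2]
gripper_width: 0.122
t 15.5833 tcp [0.564  0.1914 0.1044] q [ 0.327  0.285 -0.121  1.164  0.     0.048] F [ 0.74 -0.72  0.27] g 0.121
xyz mm [ -0.1  -0.8 -15.6] rot [ 0.      0.0001 -0.    ] yaw now [-1.64e+02  1.00e-02 -0.00e+00]
```

View pics/w12c.png

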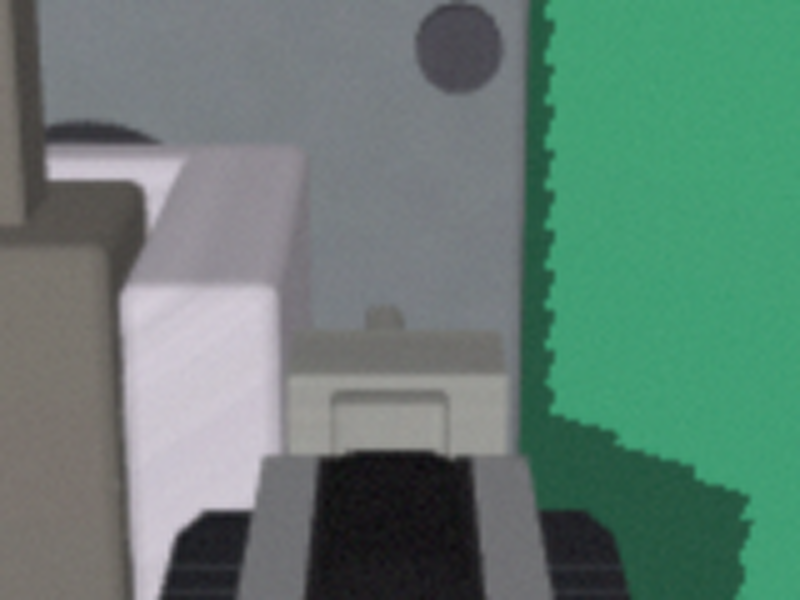

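View pics/s12c.png

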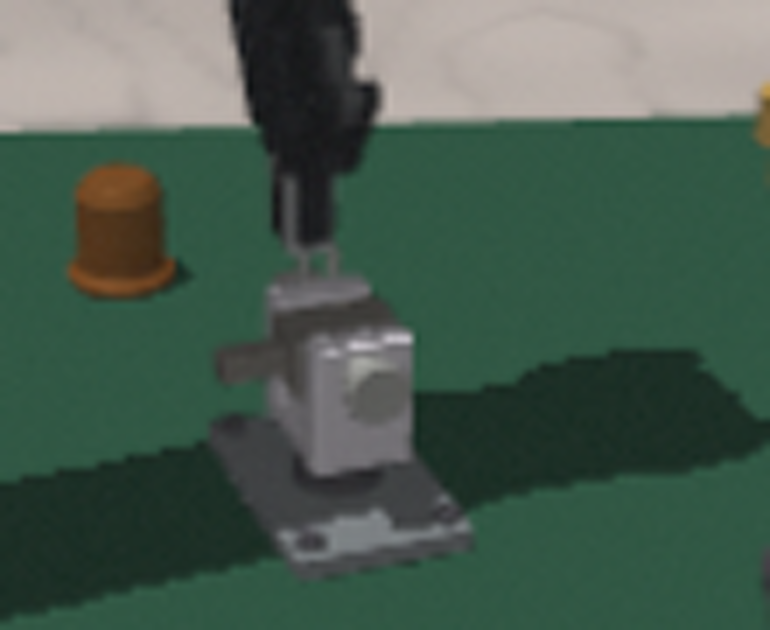

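```bash
python3 -m crank '[{"xyz":[0,0,1],"rot":[0,0,0]},{"xyz":[0,0,1],"rot":[0,0,0]},{"xyz":[0,0,1],"rot":[0,0,0]}]'
python3 -m crank '[{"xyz":[0,0,0.7],"rot":[0,0,0]},{"xyz":[0,0,0.7],"rot":[0,0,0]},{"xyz":[0,0,0.7],"rot":[0,0,0]}]'
```

```text
t: 15.83
tcp_pos: [0.5641, 0.1914, 0.1038]
eef_rot: [0.0, -0.139, 0.99, 0.0]
contact_force: [-3.1, -0.7, 4.4]
gripper_width: 0.123
t: 16.08
tcp_pos: [0.5641, 0.1914, 0.1034]
eef_rot: [0.0, -0.139, 0.99, 0.0]
contact_force: [-2.5, -1.6, 6.0]
gripper_width: 0.122
```

```bash
python3 -m crank '[{"xyz":[0,0,0.6],"rot":[0,0,0]},{"xyz":[0,0,0.6],"rot":[0,0,0]},{"xyz":[0,0,0.6],"rot":[0,0,0]}]'
python3 -m crank '[{"xyz":[0,0,-0.8],"rot":[0,0,0]},{"xyz":[0,0,-0.8],"rot":[0,0,0]},{"xyz":[0,0,-0.8],"rot":[0,0,0]}]'
```

```text
t: 16.33
tcp_pos: [0.5642, 0.1914, 0.1032]
eef_rot: [0.001, -0.139, 0.99, 0.0]
contact_force: [-3.2, -1.2, 9.3]
gripper_width: 0.121
t: 16.58
tcp_pos: [0.5641, 0.1914, 0.1035]
eef_rot: [0.0, -0.139, 0.99, 0.0]
contact_force: [-2.2, -1.0, 7.4]
gripper_width: 0.126
```

Collar seated (about 8 N/mm stiffness felt). Release a little, then retreat straight up.

```bash
python3 -m crank '[{"xyz":[0,0,0],"rot":[0,0,0]},{"xyz":[0,0,0],"rot":[0,0,0]},{"xyz":[0,0,0],"rot":[0,0,0]},{"xyz":[0,0,0],"rot":[0,0,0]},{"xyz":[0,0,0],"rot":[0,0,0]},{"xyz":[0,0,0],"rot":[0,0,0]}]' 50 20
python3 - <<'E'
from h import *
im=shot('wrist','pics/w13.png')
plan([.5643,.1906,.12],np.radians(196))
E
```

```text
t: 17.08
tcp_pos: [0.564, 0.1914, 0.1026]
eef_rot: [-0.0, -0.139, 0.99, -0.0]
contact_force: [0.7, -0.2, 0.2]
gripper_width: 0.502
t 17.1333 tcp [0.564  0.1913 0.1027] q [ 0.327  0.286 -0.124  1.161 -0.     0.048] F [-0.03 -0.49 -0.01] g 0.497
xyz mm [ -0.1  -0.8 -17.3] rot [-0.     -0.0002 -0.    ] yaw now [-1.64e+02 -1.00e-02  0.00e+00]
```

View pics/w13.png

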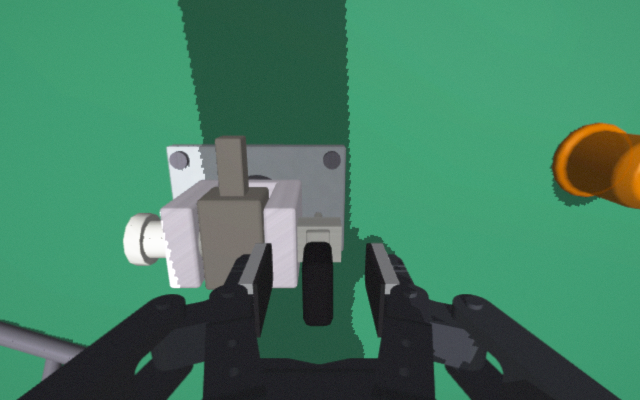

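Released cleanly; the grip is centred between the open fingers, around (318,285). Now up.

```bash
python3 -m crank '[{"xyz":[0,0,-10],"rot":[0,0,0]},{"xyz":[0,0,-40],"rot":[0,0,0]},{"xyz":[0,0,-80],"rot":[0,0,0]},{"xyz":[0,0,-110],"rot":[0,0,0]},{"xyz":[50,0,-110],"rot":[0,0,0]},{"xyz":[80,0,-110],"rot":[0,0,0]},{"xyz":[80,0,-110],"rot":[0,0,0]},{"xyz":[80,0,-110],"rot":[0,0,0]}]'
python3 - <<'E'
from h import *
plan([.5643,.1906,.12],np.radians(196))
im=shot('wrist','pics/w14.png');crop(im,230,130,160,120,5,'pics/w14c.png')
im=shot('side','pics/s14.png');crop(im,270,160,80,65,9,'pics/s14c.png')
E
```

```text
t: 17.8
tcp_pos: [0.4857, 0.1689, 0.2141]
eef_rot: [0.001, -0.139, 0.99, 0.0]
contact_force: [1.3, 0.7, -0.3]
gripper_width: 0.5
t 17.8 tcp [0.4857 0.1689 0.2141] q [ 0.335  0.105 -0.101  1.364 -0.     0.055] F [ 1.27  0.71 -0.3 ] g 0.5
xyz mm [-81.4  -0.8  94.2] rot [0.     0.0012 0.0001] yaw now [-1.64e+02  7.00e-02 -0.00e+00]
```

View pics/w14.png

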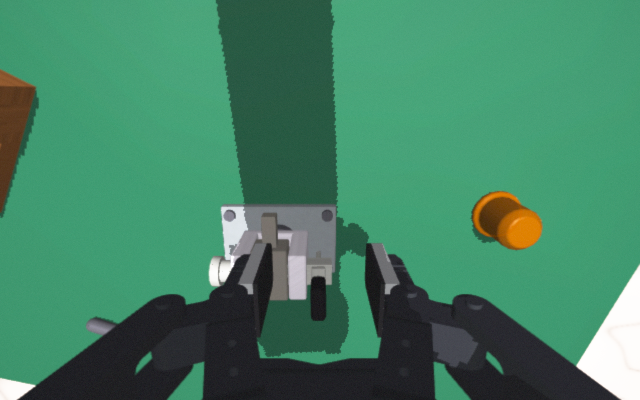

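View pics/s14c.png

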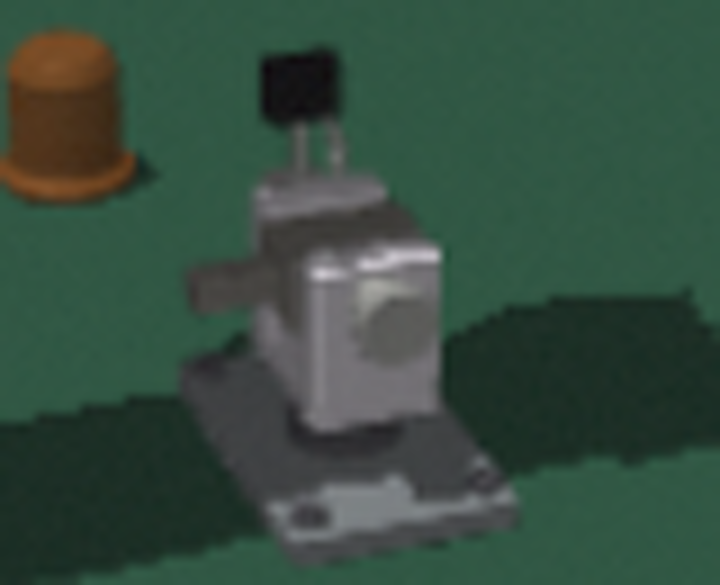

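Run:
```python
from h import *
s=load('pics/s14.npy');t=shot('top','pics/t14.png');crop(t,250,170,80,60,8,'pics/t14c.png')
for x,y in [(.5641,.1914),(.5625,.19)]:
  for z in (.117,.121,.125,.129): print(x,z,(proj(s,[x,y,z])-[270,160])*9)
```

```text
0.5641 0.117 [[298.52373788  97.09299754]]
0.5641 0.121 [[298.47997368  86.30447138]]
0.5641 0.125 [[298.43613379  75.4808315 ]]
0.5641 0.129 [[298.39221826  64.62192365]]
0.5625 0.117 [[294.03020183  98.99181648]]
0.5625 0.121 [[293.9790309   88.19451083]]
0.5625 0.125 [[293.92776238  77.36202114]]
0.5625 0.129 [[293.87639623  66.49419267]]
```

View pics/t14c.png

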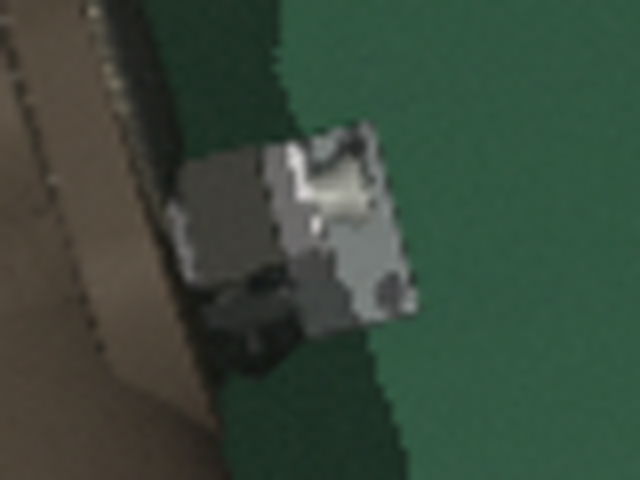

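View pics/w14c.png

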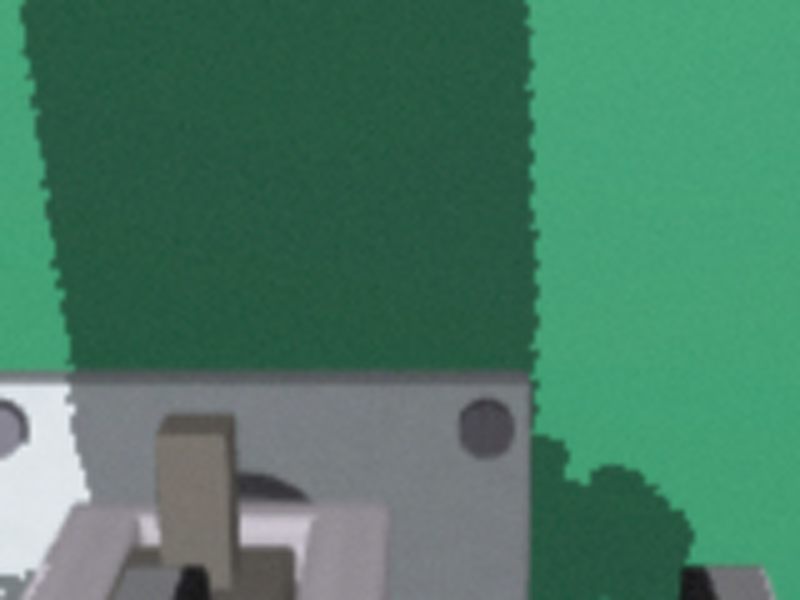

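```bash
python3 -m crank '[{"xyz":[0,0,0],"rot":[0,0,0]},{"xyz":[0,0,0],"rot":[0,0,0]},{"xyz":[0,0,0],"rot":[0,0,0]}]'
python3 - <<'E'
from h import *
print(job.job_done())
E
```

```text
t: 18.2
tcp_pos: [0.4877, 0.1694, 0.2125]
eef_rot: [-0.0, -0.139, 0.99, -0.0]
contact_force: [0.6, 0.2, 0.4]
gripper_width: 0.5
the job is handed in; nothing more can be done
None
```

The R-clip is in the bracket's pin with its collar down on the flat. I let go, backed the gripper away and handed the job in at about 18 s of the 58 s. No verdict was reported.

**Insertion:** The leg went into the hole on the first try, guided by the wrist camera, so I did not need to search along the pin. The bow then rode over the pin's side. The sideways force was about 5 N and fell to 0 after the snap. I pressed the collar down until it met the flat.

**Load on the bracket:** The highest vertical force I read at the wrist was 9.3 N, against the 30 N limit.

**Last checks:**
- **Seating:** In the side view the grip centre is at about z = 0.1205 m, against 0.121 m when home. The camera is only good to about 2 mm.
- **Alignment:** The clip looks upright and square to the pin in the side and wrist pictures.
- **Bow:** It passed under the pin, judging from the force drop, but I could not see the bow itself under the pin or measure its spread.
- **Other things:** I kept clear of the shroud, plug and tee. The shroud shows standing in the last pictures; I did not measure any of the three.
- **Robot:** The gripper is open and about 80 mm back and 110 mm above the clip, touching nothing.

One disagreement: the wrist and top cameras differed by 2 to 4 mm on positions. I aligned the leg to the hole within single wrist pictures, so this did not affect the fit.

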